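Stow the sample tins in the dry chest and lock its hatch with two tongued boards

TASK

Lift the metal hatch of the white dry-storage chest just clear of its seat, slide it along between the chest's side rails (never lifting it out from between them) until the well is open, and stand every sample tin flat on the floor of the well. Then slide the hatch back and let it down fully into its seat, and lock it with the two wooden boards, side by side: angle each board's tongue into the groove at the end of the chest's deck, push it fully home and lower the board flat onto the deck between the groove and the hatch. Leave the bottle, the beaker and the jar alone.

Things in the scene. Friction and masses are not known exactly. Their poses are not given: they have to be found in the camera images.
- chest: fixed white chest, 337 mm long in y (-180 to 157), 178 mm wide in x; place and yaw (within 0.15 rad) vary. Origin: bench level, centre line, at the step between the well half (+y, towards the robot's left) and the grey deck half (-y); z up. Side rails run its whole length, inner faces at x = +-79 mm, 10 mm thick, tops at z = 83. Deck: flat, z = 58, y 0 to -160. All chest figures are in this frame, mm
- seat (a point): middle of the hatch's recess, at seat level: chest (0, 73.5, 50), axes as chest. The recess is 158 mm in x (rail to rail), 147 in y (chest y 0 to 147), 8 mm deep below deck level; the seat is a ledge around the well, 14 mm wide in x, 11 in y. The low end wall beyond (chest y 147 to 157) is 58 mm high
- well (a point): middle of the well's floor: chest (0, 73.5, 10), axes as chest. The well is 130 mm in x, 125 in y (chest y 11 to 136). Two upright dividers along x, 4 mm thick, 15 mm high, at chest y = 52 and 95, split it into three bays 39 mm wide, centred at chest y = 30.5, 73.5, 116.5
- groove (a point): middle of the groove's lower edge at its mouth: chest (0, -160, 58), axes as chest. The groove opens towards +y at the far end of the deck, level with the deck: 9 mm high (z 58 to 67), 13 mm deep (to y = -173), as long as the channel is wide; the lip over it rises to z = 83. With the hatch seated a board cannot go in flat, only angled
- hatch_grip (a point): middle of the hatch's grip, 36 mm over its underside; axes as chest. Hatch: loose steel-clad plate 152 (x) by 142 (y) by 20 mm, 0.36 to 0.6 kg. Grip: black bar on its middle, 60 mm long in x, 14 thick in y, 32 high (20 to 52 over the underside). Seated: chest (0, 73.5, 86), play 3 in x, 2.5 in y. On the deck z = 94; never above z = 119 (out of the rails). Well open: y below -66; -84 is good
- board0_grip (a point): middle of this board's grip, 28 mm over its underside; z up, y away from the tongue. One of two alike boards: pale wood, 0.16 to 0.26 kg, flat on the bench at the robot's left, 73 (x) by 157 (y) by 12 mm, plus a tongue along the whole -y edge, 5 thick, level with the underside, 12 long. Grip: black bar on its middle, 45 long in x, 14 thick in y, 12 to 44 over the underside. Locked: chest (39 or -39, -81, 86), axes as chest
- board1_grip (a point): middle of this board's grip, 28 mm over its underside; z up, y away from the tongue. One of two alike boards: pale wood, 0.16 to 0.26 kg, flat on the bench at the robot's left, 73 (x) by 157 (y) by 12 mm, plus a tongue along the whole -y edge, 5 thick, level with the underside, 12 long. Grip: black bar on its middle, 45 long in x, 14 thick in y, 12 to 44 over the underside. Locked: chest (39 or -39, -81, 86), axes as chest
- board0_tongue (a point): middle of the lower outer edge of this board's tongue, at (0, -90.5, -28) mm from its grip in the board's frame, axes as the grip's; fully home it is at about chest y = -172, z = 58; the hatch leaves it some 3 to 8 mm of play
- board1_tongue (a point): middle of the lower outer edge of this board's tongue, at (0, -90.5, -28) mm from its grip in the board's frame, axes as the grip's; fully home it is at about chest y = -172, z = 58; the hatch leaves it some 3 to 8 mm of play
- tin0_c (a point): squat closed round aluminium sample tin, 34 mm diameter, 26 mm tall, about 70 g, standing on the bench to the robot's right. Two or three of the three tins are present. The point is its centre, 13 mm above its base; z is its axis. Top and bottom are alike: either may be up
- tin1_c (a point): squat closed round aluminium sample tin, 34 mm diameter, 26 mm tall, about 70 g, standing on the bench to the robot's right. Two or three of the three tins are present. The point is its centre, 13 mm above its base; z is its axis. Top and bottom are alike: either may be up
- tin2_c (a point): squat closed round aluminium sample tin, 34 mm diameter, 26 mm tall, about 70 g, standing on the bench to the robot's right. Two or three of the three tins are present. The point is its centre, 13 mm above its base; z is its axis. Top and bottom are alike: either may be up
- hatch: the hatch, origin at the middle of its underside (36 mm under hatch_grip)
- board0: the board, origin at the middle of its body's underside (28 mm under its grip)
- board1: the board, origin at the middle of its body's underside (28 mm under its grip)
- washbottle: white plastic bottle, 64 mm diameter, 170 mm tall, beyond the chest; origin under its base; leave alone
- beaker: glass beaker, 72 mm diameter, 90 mm tall, beyond the chest; origin under its base; leave alone
- jar: amber jar, 70 mm diameter, 85 mm tall, far left; origin under its base; leave alone
There are look-alikes about, which are no part of the job. What is shaped like the part that bears tin1_c but blue or pink is not meant.

How it is judged:
On the way, in this order (a step that is already met when the one before it is completed fails the run):
1. the hatch has been lifted off its seat and slid aside in its channel, so that the well is open (y of hatch_grip in the frame of chest between -0.2 and -0.066 m and z of hatch_grip in the frame of chest between 0.08 and 0.12 m), for 0.2 s.
2. every tin stands flat on the floor of the well, with the hatch still aside (all of step 1 and x of tin0_c in the frame of chest between -0.055 and 0.055 m and y of tin0_c in the frame of chest between 0.011 and 0.136 m and z of tin0_c in the frame of chest between 0.018 and 0.0265 m and angle between the z axis of each of tin0_c, tin1_c, tin2_c and the z axis of chest, either way round below 0.12 rad and x of tin1_c in the frame of chest between -0.055 and 0.055 m and y of tin1_c in the frame of chest between 0.011 and 0.136 m and z of tin1_c in the frame of chest between 0.018 and 0.0265 m and x of tin2_c in the frame of chest between -0.055 and 0.055 m and y of tin2_c in the frame of chest between 0.011 and 0.136 m and z of tin2_c in the frame of chest between 0.018 and 0.0265 m), for 0.2 s.
3. the hatch is back, fully down in its seat, with the tins in the well (x of tin0_c in the frame of chest between -0.055 and 0.055 m and y of tin0_c in the frame of chest between 0.011 and 0.136 m and z of tin0_c in the frame of chest between 0.018 and 0.0265 m and angle between the z axis of each of tin0_c, tin1_c, tin2_c and the z axis of chest, either way round below 0.12 rad and x of tin1_c in the frame of chest between -0.055 and 0.055 m and y of tin1_c in the frame of chest between 0.011 and 0.136 m and z of tin1_c in the frame of chest between 0.018 and 0.0265 m and x of tin2_c in the frame of chest between -0.055 and 0.055 m and y of tin2_c in the frame of chest between 0.011 and 0.136 m and z of tin2_c in the frame of chest between 0.018 and 0.0265 m and z of hatch_grip in the frame of chest between 0.08 and 0.0895 m and y of hatch_grip in the frame of chest between 0.066 and 0.081 m and angle between the z axis of hatch_grip and the z axis of chest, either way round below 0.03 rad), for 0.2 s.
At the end, for the whole second after the job is handed in: Every tin present stands flat (within 0.12 rad, either way up) on the floor of the well; the hatch is down in its seat (within 3.5 mm in height, flat within 0.03 rad); both boards lie flat on the deck (within 3.5 mm, 0.03 rad), each tongue at least 6 mm into the groove; all at rest (all of step 3 and y of board0_tongue in the frame of chest between -0.18 and -0.166 m and z of board0_tongue in the frame of chest between 0.054 and 0.0615 m and x of board0_tongue in the frame of chest between -0.05 and 0.05 m and z of board0_grip in the frame of chest between 0.083 and 0.0895 m and angle between the z axis of each of board0_grip, board1_grip and the z axis of chest, either way round below 0.03 rad and y of board1_tongue in the frame of chest between -0.18 and -0.166 m and z of board1_tongue in the frame of chest between 0.054 and 0.0615 m and x of board1_tongue in the frame of chest between -0.05 and 0.05 m and z of board1_grip in the frame of chest between 0.083 and 0.0895 m and linear speed of each of hatch, board0, board1 below 0.02 m/s); the robot touches nothing.
It fails at once if the hatch is lifted out from between the side rails (z of hatch_grip in the frame of chest above 0.119 m).
It fails at once if the washbottle is pushed more than 30 mm or knocked over (distance of washbottle from where it was at the start of the episode above 0.03 m or angle between washbottle's own z axis and vertical above 0.5 rad).
It fails at once if the beaker is pushed more than 30 mm or knocked over (distance of beaker from where it was at the start of the episode above 0.03 m or angle between beaker's own z axis and vertical above 0.5 rad).
It fails at once if the jar is pushed more than 30 mm or knocked over (distance of jar from where it was at the start of the episode above 0.03 m or angle between jar's own z axis and vertical above 0.5 rad).
Of tin0, tin1, tin2 only 2 to 3 are there at a start; the rules pass over those that are not, and their reading is None.
At some moment in a run one of board0, board1 may be knocked a few centimetres aside while the robot is not near it.
Once in a run the grip may slacken for a moment while it holds something.
It also fails if it takes over 208 s, if anything falls off the work surface, if the arm or the gripper's body presses on something with over 40 N, if the wrist force passes 120 N, or if a joint passes its speed limit or range.

ROBOT

A 7-joint arm with a two-finger parallel gripper is mounted at the origin on the work surface. World frame = base frame: x ahead of the robot, y to its left, z up, the work surface at z = 0. Lengths are in m, angles in rad, forces in N, time in s.
With the tool pointing down it reaches from about 0.425 to 0.95 m from the base axis. Payload 4.7 kg.
Tool frame: the origin (TCP) lies between the finger pads; the fingertips stand 25 mm ahead of it and the grasp point (between the pads) lies 6 mm ahead of it; x points along the fingers, z is the direction in which the jaws open and shut, and the axes are right-handed (so a half turn about x gives the same grasp; the last joint's range is limited). The gripper opens to 85 mm and grips with 20 to 120 N. Pads are 22 mm wide; open, the fingers measure 114 mm over their backs; the gripper's body (76 mm by 85 mm) begins 54 mm behind the grasp point. The pads swing forward as they close: fully open they stand 13 mm farther back than shut.
Start: joints at [-1.251, 0.469, -0.049, 1.532, 0.024, 1.141, -0.082], TCP at [0.231, 0.634, 0.256] pointing down, gripper open.
Joint ranges: [-2.59, 2.59], [-0.33, 1.99], [-1.39, 1.29], [0.1, 2.45], [-1.04, 4.18], [0.21, 1.99], [-2.66, 2.66]. Speed limits (rad/s): [2.57, 2.57, 3.14, 3.14, 3.14, 3.14, 3.14].

INTERFACE

Orientations are given as a 3x3 rotation matrix whose columns are the frame's x, y, z axes.
In Python, from rig import * gives the robot as it stands. Calls block until the motion is done:
- movep(position, orientation): joint-space move of the TCP to a pose.
- move_l(position, attitude=None, feed=0.15, until_force=None): straight line of the TCP; attitude=None keeps the orientation; feed is the mean speed in m/s. With until_force (N) it stops when the force on the tool has changed by that much, and returns True; else False.
- move_joints(angles): joint-space move.
- command_gripper(opening, newtons=None): finger opening in m; newtons is the grip in N (None keeps the last); returns when the fingers have stopped.
- sleep(seconds).
- inverse_kinematics(position, orientation): joint angles nearest the present ones, or None.
- sense(): the state.
- camera(name): name is "scene" or "top" or "wrist"; returns (picture, depth): 384x512x3 uint8, red, green, blue; 384x512 float32, m along the optical axis (not along the pixel's ray), 0 where there is no reading.
- camera_params(name): a dict with "K" (3x3 intrinsics, pixels), "position" and "rotation" of the camera in the world; the wrist camera has in their place "tool_from_camera" (4x4, takes a point from camera to tool coordinates, whose origin is the TCP and whose axes are the tool frame's). Camera axes: x right, y down, z forward; pixel columns grow to the right and rows downward; lengths in m; the calibration is good to about 2 mm. The wrist camera is an equidistant fisheye: a pixel r from the principal point sees the ray r / f radians off the axis. A picture is of the moment at which its call begins: read the wrist's pose just before it. camera_params takes no time and is no camera call.
A pose or a line that the arm cannot do raises Unreachable and nothing moves.
- finish_job(): hands the job in, once; it reports no verdict.
The state is a dict: "time_s": time; "joint_pos": joint angles; "qd": joint speeds; "joint_efforts": joint torques, N m; "position": TCP position; "tcp_rot": TCP orientation; "wrist_force": force on the tool from outside, world axes, zero at the start; "ft_torque": the same for the moment, N m; "finger_gap": finger opening in m.
Only numpy, scipy, OpenCV 4.12 (cv2) and the standard library are available. Lean on these libraries where they do the work, as an engineer would, in place of code of your own. Each camera call takes 0.05 s, during which the arm holds its last target.

## Working session

There is one attempt and no reset: what is moved stays moved. The work goes in short steps, each a Python script; the robot and the scene stay as the last script left them, time stands still between calls to the robot, and variables do not carry over. Pictures are saved under pics/ and viewed, and the job is handed in when it is done.

```bash
ls; mkdir -p pics; python3 - <<'E'
from rig import *
import cv2, numpy as np
s=sense(); print(s)
for n in ["scene","top","wrist"]:
    p,d=camera(n); cv2.imwrite(f"pics/{n}0.png",p[:,:,::-1]); np.savez(f"pics/{n}0.npz",p=p,d=d)
    print(n,camera_params(n), d.min(), d.max())
E
```

```text
pics
{'time_s': 0.0, 'joint_pos': array([-1.25091648,  0.46945324, -0.04857973,  1.53369132,  0.02409455,
        1.14101878, -0.08225276]), 'qd': array([-0.00040588, -0.00141122, -0.00077188, -0.00032498,  0.00201087,
        0.00140611,  0.00056628]), 'joint_efforts': array([ 6.26148467e-04, -5.10307252e+01, -4.69758350e-02, -2.37714994e+01,
        1.06112493e-02,  7.24812024e-03,  5.45034013e-06]), 'position': array([0.23049343, 0.63385227, 0.25525448]), 'tcp_rot': array([[-6.06680482e-04, -9.39811943e-01,  3.41691591e-01],
       [-1.89032617e-03,  3.41692121e-01,  9.39810045e-01],
       [-9.99998029e-01, -7.57441448e-05, -1.98384905e-03]]), 'wrist_force': array([ 0.55853135, -1.18270766, -0.30946424]), 'ft_torque': array([ 0.04990331,  0.02549219, -0.0157234 ]), 'finger_gap': 0.08552702510203519}
scene {'K': array([[464.9671917 ,   0.        , 253.6252149 ],
       [  0.        , 464.9671917 , 194.06163955],
       [  0.        ,   0.        ,   1.        ]]), 'position': array([ 0.99697269, -0.64557631,  1.0665093 ]), 'rotation': array([[ 0.83915143,  0.43710273, -0.32367589]
[... 351 characters left out ...]
rray([[-0.04147825, -0.97735062,  0.20752187],
       [-0.99911611,  0.04199119, -0.00193459],
       [-0.00682332, -0.20741869, -0.97822847]])} 0.0 2.283926
wrist {'K': array([[297.31863964,   0.        , 249.6384126 ],
       [  0.        , 297.31863964, 193.03590896],
       [  0.        ,   0.        ,   1.        ]]), 'tool_from_camera': array([[-1.06373881e-03, -2.74135262e-01,  9.61690557e-01,
        -1.18345641e-01],
       [-5.57162907e-04, -9.61690789e-01, -2.74135945e-01,
         6.97449045e-02],
       [ 9.99999279e-01, -8.27427350e-04,  8.70249817e-04,
        -1.06959818e-03],
       [ 0.00000000e+00,  0.00000000e+00,  0.00000000e+00,
         1.00000000e+00]])} 0.0 1.4341356
```

View pics/scene0.png

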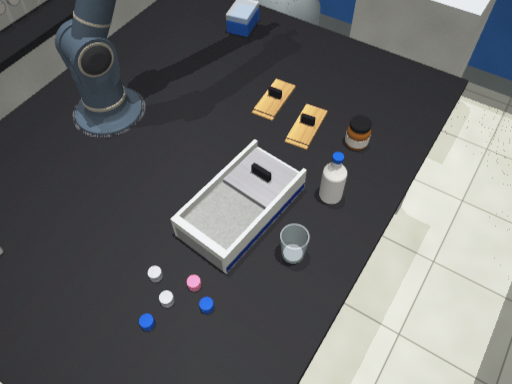

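View pics/top0.png

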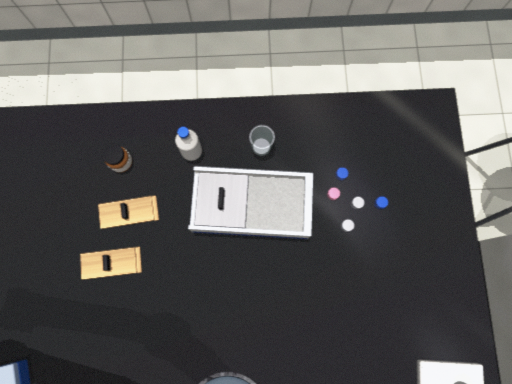

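View pics/wrist0.png

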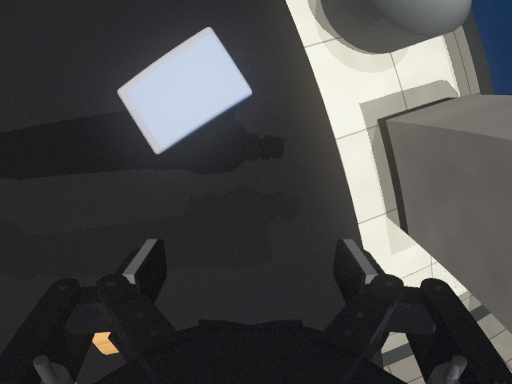

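```bash
cat > h.py <<'E'
from rig import *
import cv2, numpy as np
def cloud(n,p=None,d=None,par=None):
    if p is None: p,d=camera(n)
    c=par or camera_params(n); K=c["K"]
    v,u=np.mgrid[:384,:512]
    X=np.stack([(u-K[0,2])/K[0,0]*d,(v-K[1,2])/K[1,1]*d,d],-1)
    W=X@c["rotation"].T+c["position"]; W[d<=0]=np.nan
    return p,W
E
python3 - <<'E'
from h import *
for n in ["top","scene"]:
    z=np.load(f"pics/{n}0.npz"); p,W=cloud(n,z['p'],z['d'])
    np.savez(f"pics/{n}W.npz",p=p,W=W)
    fl=p.astype(int).sum(2)
    m=(W[...,0]>.2)&(W[...,0]<.8)&(np.abs(W[...,1])<.5)&(np.abs(W[...,2])<.02)&(fl<90)
    print(n,"table z",np.nanmedian(W[...,2][m]),m.sum())
    # objects above 6 mm
    m=((W[...,2]>.006)&(W[...,0]>.2)&(W[...,0]<.95)&(abs(W[...,1])<.8)).astype(np.uint8)
    k,l,st,ce=cv2.connectedComponentsWithStats(m)
    for i in range(1,k):
        if st[i,4]>15:
            q=W[l==i]; print(st[i],q.min(0).round(3),q.max(0).round(3),np.median(q,0).round(3),p[l==i].mean(0).astype(int))
E
```

```text
top table z 0.0008847285268467342 101
[250 125  25  31 515] [ 0.724 -0.164  0.006] [ 0.796 -0.094  0.096] [ 0.773 -0.13   0.059] [119 124 126]
[176 127  26  34 632] [0.722 0.053 0.006] [0.809 0.116 0.174] [0.741 0.079 0.112] [145 151 163]
[102 144  32  29 634] [0.694 0.262 0.006] [0.774 0.331 0.092] [0.721 0.291 0.082] [70 60 54]
[ 189  167  124   72 7859] [ 0.471 -0.268  0.006] [0.693 0.085 0.109] [ 0.573 -0.093  0.067] [209 208 209]
[336 167  13  13 119] [ 0.643 -0.38   0.006] [ 0.681 -0.347  0.032] [ 0.658 -0.362  0.025] [ 67 101 192]
[328 188  12  12 118] [ 0.583 -0.35   0.007] [ 0.614 -0.318  0.032] [ 0.599 -0.333  0.025] [214 156 187]
[  99  196   60   33 1359] [0.527 0.185 0.006] [0.618 0.36  0.05 ] [0.571 0.273 0.013] [217 187 134]
[352 197  13  12 123] [ 0.553 -0.42   0.007] [ 0.585 -0.385  0.033] [ 0.568 -0.401  0.026] [203 202 206]
[375 197  13  12 121] [ 0.551 -0.487  0.006] [ 0.582 -0.455  0.032] [ 0.566 -0.469  0.026] [ 59  99 197]
[342 219  13  13 123] [ 0.487 -0.385  0.008] [ 0.521 -0.351  0.032] [ 0.503 -0.366  0.026] [210 209 213]
[  81  247   61   33 1453] [0.382 0
[... 524 characters left out ...]
727 0.047 0.006] [0.79  0.107 0.174] [0.764 0.063 0.101] [149 154 161]
[280 224  30  40 891] [ 0.726 -0.169  0.006] [ 0.796 -0.097  0.094] [ 0.76  -0.123  0.06 ] [131 139 141]
[147 266  15  16 182] [ 0.488 -0.387  0.006] [ 0.523 -0.353  0.031] [ 0.509 -0.372  0.025] [191 192 195]
[186 275  15  17 186] [ 0.583 -0.354  0.006] [ 0.618 -0.32   0.031] [ 0.604 -0.34   0.025] [211 143 177]
[159 291  15  17 192] [ 0.554 -0.422  0.006] [ 0.588 -0.389  0.031] [ 0.574 -0.407  0.025] [195 196 199]
[199 297  15  17 197] [ 0.644 -0.384  0.006] [ 0.678 -0.349  0.032] [ 0.663 -0.369  0.025] [ 46 101 200]
[139 314  16  17 209] [ 0.552 -0.492  0.006] [ 0.586 -0.458  0.031] [ 0.572 -0.475  0.025] [ 44  99 198]
```

```bash
python3 - <<'E'
from h import *
p=np.load("pics/top0.npz")['p'][:,:,::-1]
a=p[110:290,70:330]; cv2.imwrite("pics/topcrop.png",cv2.resize(a,None,fx=3,fy=3,interpolation=cv2.INTER_CUBIC))
E
```

```text
(no output)
```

View pics/topcrop.png

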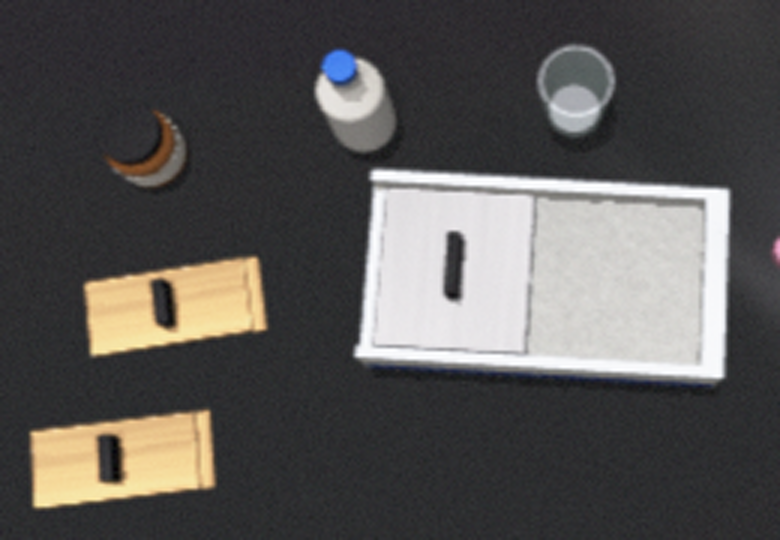

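```bash
python3 - <<'E'
from h import *
for n in ["top","scene"]:
    z=np.load(f"pics/{n}W.npz"); W=z['W'];p=z['p'].astype(int)
    c=(W[...,0]>.45)&(W[...,0]<.72)&(W[...,1]>-.3)&(W[...,1]<.1)
    m=c&(W[...,2]>.074)&(W[...,2]<.09)&(p.min(2)>120)
    print(n,np.median(W[...,2][m]),m.sum())
    r=cv2.minAreaRect((W[m][:,:2]*1000).astype(np.float32)); print(r, cv2.boxPoints(r).round(1).tolist())
    b=c&(W[...,2]>.09)&(p.max(2)<80)
    print("hatch bar",np.median(W[b],0), cv2.minAreaRect((W[b][:,:2]*1000).astype(np.float32)))
    dk=c&(W[...,2]>.05)&(W[...,2]<.074); print(np.percentile(W[...,2][dk],[10,30,50,70,90]))
E
```

```text
top 0.08266953950086298 1601
((576.823974609375, -90.84968566894531), (337.2131042480469, 179.83306884765625), 84.2533187866211) [[470.5, -249.60000610351562], [649.4000244140625, -267.6000061035156], [683.2000122070312, 67.9000015258789], [504.20001220703125, 85.9000015258789]]
hatch bar [ 0.5833189  -0.00687421  0.10206998] ((583.6000366210938, -6.995680332183838), (11.373078346252441, 55.89183044433594), 88.02098846435547)
[0.055986   0.05854894 0.06122843 0.06899698 0.07180383]
scene 0.08220814607295834 1723
((577.7413330078125, -92.69151306152344), (339.7362060546875, 181.93890380859375), 83.95994567871094) [[469.3999938964844, -252.0], [650.2999877929688, -271.20001220703125], [686.0999755859375, 66.69999694824219], [505.20001220703125, 85.80000305175781]]
hatch bar [ 0.59120461 -0.01271202  0.10044928] ((588.7105102539062, -9.827786445617676), (16.89103126525879, 57.1154670715332), 86.76744079589844)
[0.05569197 0.05802674 0.06046535 0.06837762 0.07117217]
```

```bash
cat >> h.py <<'E'
def Rdown(yaw,tilt=0.):
    """tool x down, jaw axis z = chest-y direction rotated by yaw; tilt about local x: +y side raised"""
    c,s=np.cos(yaw),np.sin(yaw)
    Rz=np.array([[c,-s,0],[s,c,0],[0,0,1]])
    ct,st=np.cos(tilt),np.sin(tilt)
    Rx=np.array([[1,0,0],[0,ct,-st],[0,st,ct]])
    return Rz@Rx@np.array([[0,-1,0],[0,0,1],[-1,0,0.]])
def wcloud(name=None):
    s=sense(); p,d=camera("wrist"); c=camera_params("wrist"); K=c["K"]; T=c["tool_from_camera"]
    v,u=np.mgrid[:384,:512]; a=(u-K[0,2])/K[0,0]; b=(v-K[1,2])/K[1,1]; r=np.hypot(a,b)+1e-9
    t=np.tan(np.minimum(r,1.3)); X=np.stack([a/r*t*d,b/r*t*d,d],-1)
    W=(X@T[:3,:3].T+T[:3,3])@s["tcp_rot"].T+s["position"]; W[d<=0]=np.nan
    if name: cv2.imwrite(f"pics/{name}.png",p[:,:,::-1]); np.savez(f"pics/{name}.npz",p=p,W=W)
    return p,W
YAW=-0.102
O=np.array([.5784,-.0803,0])
def C(x,y,z):  # chest mm -> world m
    c,s=np.cos(YAW),np.sin(YAW)
    return O+np.array([c*x-s*y,s*x+c*y,z])/1000
def toC(P):
    c,s=np.cos(YAW),np.sin(YAW); q=(np.asarray(P)-O)*1000
    return np.stack([c*q[...,0]+s*q[...,1],-s*q[...,0]+c*q[...,1],q[...,2]],-1)
E
python3 - <<'E'
from h import *
print(sense()['time_s'])
for i,y in enumerate([np.pi/2,-np.pi/2]):
    P=C(0,-5,330)
    try:
        movep(P,Rdown(YAW+y)); 
    except Exception as e: print(i,repr(e)); continue
    sleep(.2); wcloud(f"w1_{i}"); print(sense()['time_s'],sense()['joint_pos'].round(2))
    p,W=(lambda z:(z['p'].astype(int),z['W']))(np.load(f"pics/w1_{i}.npz"))
    c=(W[...,0]>.45)&(W[...,0]<.72)&(W[...,1]>-.3)&(W[...,1]<.1)
    m=c&(W[...,2]>.074)&(W[...,2]<.09)&(p.min(2)>100)
    print(np.median(W[...,2][m]),m.sum()); r=cv2.minAreaRect((W[m][:,:2]*1000).astype(np.float32)); print(r)
E
```

```text
0.15
3.225 [ 0.95  0.58 -1.31  1.61  0.57  1.39  2.61]
0.08356027029356314 6693
((577.4833374023438, -91.94467163085938), (338.1297607421875, 179.43344116210938), 84.08557891845703)
3.725 [ 0.95  0.58 -1.31  1.61  0.57  1.39  2.61]
0.08358444949504852 6698
((577.5165405273438, -92.56712341308594), (337.1702575683594, 179.27142333984375), 84.01611328125)
```

```bash
sed -i 's/^YAW=.*/YAW=-0.1034/; s/^O=.*/O=np.array([.5785,-.0804,0])/' h.py; python3 - <<'E'
from h import *
print(sense()['tcp_rot'].round(3))
z=np.load("pics/w1_1.npz"); W=toC(z['W']); p=z['p'].astype(int)
m=(abs(W[...,2]-83)<5)&(p.min(2)>100)
# rail bands
for lo,hi in [(-95,-70),(70,95)]:
    for y in range(-150,160,60):
        q=W[m&(W[...,0]>lo)&(W[...,0]<hi)&(abs(W[...,1]-y)<20)]; print(y,len(q),q[:,0].min().round(1),q[:,0].max().round(1),q[:,0].mean().round(2)) if len(q) else None
q=W[m&(abs(W[...,0])<60)&(W[...,1]<-150)];print("lip y",q[:,1].min(),q[:,1].max())
b=(W[...,2]>90)&(p.max(2)<70)&(abs(W[...,0])<60)&(abs(W[...,1]-73)<40); q=W[b]; print("bar",q.min(0),q.max(0))
for i in range(1): print(inverse_kinematics(C(0,73.5,250),Rdown(YAW)))
E
```

```text
[[-0.    -0.102 -0.995]
 [-0.    -0.995  0.102]
 [-1.     0.     0.   ]]
-150 324 -89.1 -70.2 -81.59
-90 281 -88.7 -77.8 -83.16
-30 265 -88.6 -78.0 -83.11
30 261 -88.9 -78.1 -83.09
90 226 -89.3 -78.4 -83.24
150 123 -89.1 -78.0 -83.3
-150 328 70.0 89.2 82.09
-90 279 78.6 89.6 83.8
-30 276 78.5 89.4 83.72
30 264 79.0 90.0 83.97
90 202 78.6 89.1 83.74
150 119 78.7 89.7 83.73
lip y -180.70981447034313 -159.4089134563289Traceback (most recent call last):
  File "<stdin>", line 10, in <module>
    return umr_minimum(a, axis, None, out, keepdims, initial, where)
ValueError: zero-size array to reduction operation minimum which has no identity
```

View pics/w1_1.png

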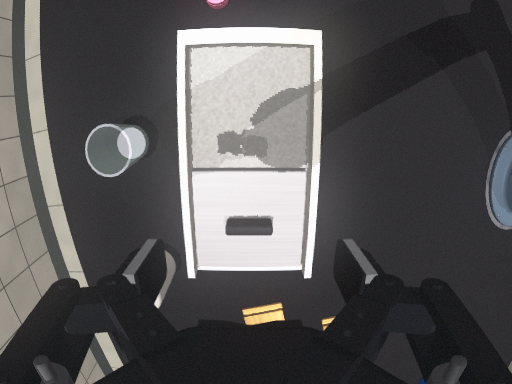

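```bash
python3 - <<'E'
from h import *
move_joints([0.0,0.469,-0.049,1.532,0.024,1.141,-0.08])
q=inverse_kinematics(C(0,73.5,200),Rdown(YAW)); print(q.round(2))
movep(C(0,73.5,180),Rdown(YAW)); print(sense()['time_s'],sense()['tcp_rot'].round(2).tolist())
command_gripper(.06,30)
wcloud("w2")
z=np.load("pics/w2.npz"); W=toC(z['W']); p=z['p'].astype(int)
b=(W[...,2]>94)&(W[...,2]<110)&(abs(W[...,0])<50)&(abs(W[...,1]-73)<30); q=W[b]; print("bar",np.percentile(q,[1,50,99],axis=0).round(1),len(q), p[b].mean(0))
E
```

```text
[ 0.23  0.41 -0.38  1.8   0.18  0.97  1.25]
7.2167 [[0.0, -0.99, 0.1], [-0.0, 0.1, 0.99], [-1.0, -0.0, 0.0]]
bar [[-28.9  65.9  97.3]
 [ -2.3  72.9 102.4]
 [ 29.1  79.4 104. ]] 1570 [62.65859873 60.74012739 62.34649682]
```

View pics/w2.png

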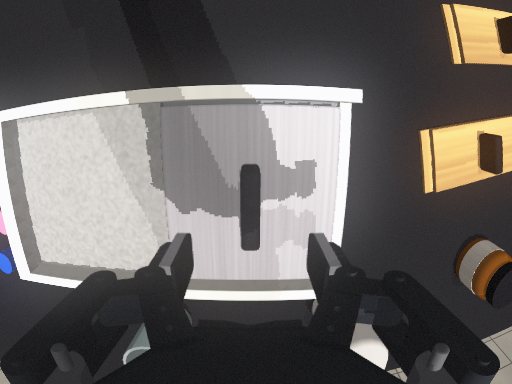

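```bash
python3 - <<'E'
from h import *
R=Rdown(YAW)
move_l(C(0,73,120),R,feed=.12)
print(move_l(C(0,73,98.5),R,feed=.04,until_force=6), toC(sense()['position']).round(1), sense()['wrist_force'].round(1))
command_gripper(0.0,70); s=sense(); print(s['finger_gap'],s['wrist_force'].round(1),s['time_s'])
z0=toC(s['position'])[2]; y0=toC(s['position'])[1]
move_l(C(0,73,z0+13.5),R,feed=.04); s=sense(); print(toC(s['position']).round(1),s['finger_gap'],s['wrist_force'].round(1))
wcloud("w3")
E
```

```text
False [ 0.1 73.1 98.4] [-0.5  0.4 -0. ]
0.012471614479326938 [0.1 0.6 2.2] 9.4583
[-1.000e-01  7.290e+01  1.124e+02] 0.013086326754492209 [ 0.8  0.1 -4.8]
```

View pics/w3.png

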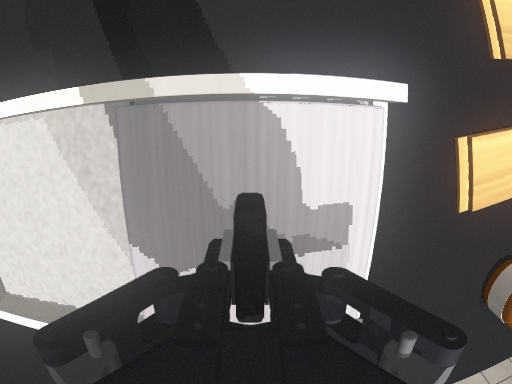

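```bash
python3 - <<'E'
from h import *
R=Rdown(YAW)
move_l(C(0.3,-84,112),R,feed=.12); s=sense(); print(toC(s['position']).round(1),s['finger_gap'],s['wrist_force'].round(1))
print(move_l(C(0.3,-84,104),R,feed=.03,until_force=3)); s=sense(); print(toC(s['position']).round(1),s['finger_gap'],s['wrist_force'].round(1))
command_gripper(.04); move_l(C(.3,-84,200),R,feed=.2)
movep(C(0,73.5,330),R)
sleep(.1)
p,W=wcloud("w4"); W=toC(W)
b=(W[...,2]>104)&(W[...,2]<118)&(abs(W[...,0])<50)&(abs(W[...,1]+84)<30); q=W[b]; print("bar",np.percentile(q,[1,50,99],axis=0).round(1) if len(q) else 0,len(q))
print(s['time_s'])
E
```

```text
[  0.4 -82.7 112. ] 0.012649557143137532 [-0.3 -0.8 -4.8]
True
[  1.2 -83.1 106.9] 0.01296986758891499 [ 0.7 -0.6  3.4]
bar [[-27.5 -90.  104.5]
 [  0.4 -81.7 110.1]
 [ 30.3 -75.9 112.1]] 526
11.7333
```

View pics/w4.png

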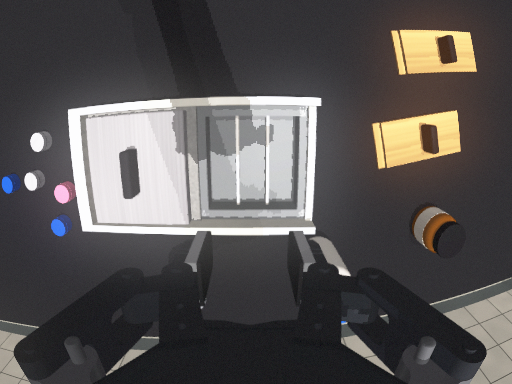

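```bash
python3 - <<'E'
from h import *
print(sense()['joint_pos'].round(2))
for y in [0,45,60,90,-45,-60,-90]:
    for P in [C(0,73.5,60),C(0,116,60)]:
        q=inverse_kinematics(P,Rdown(YAW+np.radians(y))); print(y,None if q is None else q.round(2))
move_l(np.array([.53,-.385,.25]),Rdown(0),feed=.4)
sleep(.2); p,W=wcloud("w5"); print(sense()['joint_pos'].round(2))
m=((W[...,2]>.012)&(W[...,2]<.04)&(W[...,1]<-.3)&(W[...,0]>.4)&(W[...,0]<.75)).astype(np.uint8)
k,l,st,ce=cv2.connectedComponentsWithStats(m)
for i in range(1,k):
    if st[i,4]>60:
        q=W[l==i]; t=q[q[:,2]>np.percentile(q[:,2],80)-.004]
        c,r=cv2.minEnclosingCircle((t[:,:2]*1000).astype(np.float32)); print(st[i],np.round(c,1),r,t[:,2].mean(),p[l==i].mean(0).astype(int))
E
```

```text
[ 0.28  0.3  -0.43  1.64  0.13  1.23  1.29]
0 [ 0.2   0.59 -0.35  1.89  0.29  0.71  1.15]
0 [ 0.14  0.6  -0.36  1.88  0.31  0.72  1.07]
45 [ 0.27  0.61 -0.44  1.89  0.37  0.73  1.87]
45 [ 0.2   0.61 -0.45  1.88  0.38  0.74  1.79]
60 [ 0.3   0.62 -0.49  1.89  0.42  0.74  2.09]
60 [ 0.23  0.62 -0.49  1.88  0.42  0.75  2.02]
90 [ 0.38  0.64 -0.6   1.88  0.5   0.77  2.54]
90 [ 0.31  0.65 -0.61  1.87  0.51  0.78  2.47]
-45 [ 0.13  0.58 -0.25  1.9   0.21  0.69  0.44]
-45 [ 0.06  0.58 -0.25  1.89  0.22  0.7   0.36]
-60 [ 0.09  0.57 -0.2   1.9   0.17  0.69  0.21]
-60 [ 0.03  0.58 -0.21  1.89  0.18  0.69  0.13]
-90 [ 0.03  0.57 -0.12  1.91  0.1   0.68 -0.25]
-90 [-0.04  0.57 -0.13  1.89  0.11  0.68 -0.33]
[ 0.76  0.46 -0.29  1.58  0.14  1.12  2.02]
[248 132  29  31 689] [ 504.5 -368.8] 17.182716369628906 0.026703108863801416 [149 146 150]
[164 184  28  29 602] [ 567.6 -473.5] 16.66674041748047 0.026577777987811902 [ 44 105 217]
[219 186  28  28 625] [ 570.4 -404.5] 16.954261779785156 0.026731659953353335 [218 216 219]
[273 209  28  28 570] [ 599.6 -336.6] 16.834156036376953 0.026562359843231624 [227 161 197]
[250 251  26  26 542] [ 659.7 -365.7] 17.183462142944336 0.0265996108785678 [ 45 103 212]
```

View pics/w5.png

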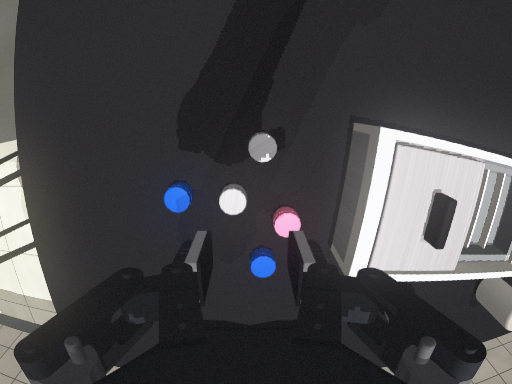

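```bash
cat > tin.py <<'E'
from h import *
import sys
def pick_tin(x,y,by,bx=0):
    R=Rdown(YAW-np.pi/2)
    command_gripper(.06,40)
    movep(np.array([x,y,.14]),R)
    move_l(np.array([x,y,.06]),R,feed=.2)
    print(move_l(np.array([x,y,.029]),R,feed=.06,until_force=5), sense()['position'].round(4))
    command_gripper(0.,45); s=sense(); print("gap",s['finger_gap'],s['time_s'])
    zg=s['position'][2]*1000
    move_l(np.array([x,y,.17]),R,feed=.25); print("gap",sense()['finger_gap'])
    movep(C(bx,by,170),R); s=sense(); print("gap",s['finger_gap'],toC(s['position']).round(1))
    move_l(C(bx,by,10+zg+22),R,feed=.2)
    f=move_l(C(bx,by,10+zg-2),R,feed=.03,until_force=4); s=sense(); print(f,"place z-",toC(s['position']).round(1),10+zg,s['finger_gap'],s['wrist_force'].round(1))
if __name__=="__main__": pick_tin(*map(float,sys.argv[1:]))
E
python3 tin.py .5704 -.4040 116.5
```

```text
False [ 0.5704 -0.404   0.0288]
gap 0.0325390085010051 18.3583
gap 0.03234104886821186
gap 0.032337704311830195 [  0.5 114.7 169.9]
True place z- [ -0.3 116.5  39.6] 39.70586578322249 0.03262605193019148 [-0.3 -1.2  4.6]
```

```bash
python3 - <<'E'
from h import *
R=Rdown(YAW-np.pi/2)
command_gripper(.05); move_l(C(0,116.5,150),R,feed=.25)
from tin import pick_tin
pick_tin(.5045,-.3685,73.5)
E
```

```text
False [ 0.5045 -0.3685  0.0288]
gap 0.032584331765340334 26.3583
gap 0.0323750663768022
gap 0.032402023709973214 [  0.2  71.5 169.7]
True place z- [-0.3 73.5 39.6] 39.64246629213543 0.0324592621567018 [-0.9  0.1  4.7]
```

```bash
python3 - <<'E'
from h import *
R=Rdown(YAW-np.pi/2)
command_gripper(.05); move_l(C(0,73.5,150),R,feed=.25)
movep(C(0,-20,280),Rdown(YAW)); sleep(.1); print(sense()['time_s'],sense()['joint_pos'].round(2))
p,W=wcloud("w6"); W=toC(W)
m=((abs(W[...,0])<62)&(W[...,1]>14)&(W[...,1]<134)&(W[...,2]>29)&(W[...,2]<60)).astype(np.uint8)
k,l,st,ce=cv2.connectedComponentsWithStats(m)
for i in range(1,k):
    if st[i,4]>60:
        q=W[l==i]; c,r=cv2.minEnclosingCircle(q[:,:2].astype(np.float32)); print(st[i],np.round(c,1),r,np.percentile(q[:,2],[5,50,95]))
b=(W[...,2]>104)&(W[...,2]<118)&(abs(W[...,0])<50)&(abs(W[...,1]+84)<30); q=W[b]; print("bar",np.percentile(q,[1,50,99],axis=0).round(1) if len(q) else 0,len(q))
E
```

```text
32.3 [ 0.34  0.32 -0.3   1.71  0.1   1.12  1.47]
[310 154  26  27 548] [-1.1 72.9] 17.115093231201172 [33.15242122 36.75797479 38.01708089]
[342 154  25  27 516] [ -1.5 115.6] 17.26871109008789 [32.58770271 36.70185505 38.06251395]
bar [[-28.2 -90.8 104.5]
 [  0.4 -82.9 110.3]
 [ 29.9 -76.6 111.9]] 804
```

View pics/w6.png

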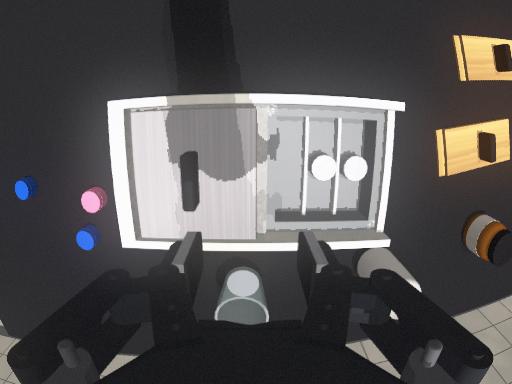

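```bash
python3 - <<'E'
from h import *
R=Rdown(YAW)
command_gripper(.05,70)
movep(C(.3,-83.3,160),R)
move_l(C(.3,-83.3,120),R,feed=.15)
print(move_l(C(.3,-83.3,106.7),R,feed=.04,until_force=6),toC(sense()['position']).round(1))
command_gripper(0.,70); s=sense(); print(s['finger_gap'])
move_l(C(.3,-83.3,112),R,feed=.03); s=sense(); print(toC(s['position']).round(1),s['finger_gap'],s['wrist_force'].round(1))
move_l(C(.2,74.3,112),R,feed=.12); sleep(.3); s=sense(); print(toC(s['position']).round(1),s['finger_gap'],s['wrist_force'].round(1))
f=move_l(C(.2,74.3,97),R,feed=.025,until_force=4); s=sense(); print(f,toC(s['position']).round(1),s['finger_gap'],s['wrist_force'].round(1),s['time_s'])
E
```

```text
False [  0.2 -83.3 106.6]
0.013432853553413263
[ -0.2 -83.4 111.6] 0.01300502200745609 [-0.3 -0.9 -5.6]
[  0.2  73.9 112. ] 0.013215723869257661 [ 0.2 -0.3 -5. ]
True [ 0.1 74.3 99. ] 0.013116001832721887 [-0.1 -0.3  5.1] 37.0917
```

```bash
python3 - <<'E'
from h import *
R=Rdown(YAW)
command_gripper(.05); move_l(C(.2,74.3,180),R,feed=.2)
movep(C(0,30,300),R); sleep(.1)
p,W=wcloud("w7"); Wc=toC(W)
for x in (-55,55):
  for y in (15,45,100,130):
    m=(abs(Wc[...,0]-x)<6)&(abs(Wc[...,1]-y)<6); print(x,y,np.median(Wc[...,2][m]),m.sum())
b=(Wc[...,2]>95)&(Wc[...,2]<110)&(abs(Wc[...,0])<50)&(abs(Wc[...,1]-74)<30); q=Wc[b]; print("bar",np.percentile(q,[1,50,99],axis=0).round(1))
m=(abs(Wc[...,0])<40)&(Wc[...,2]>67.5)&(Wc[...,2]<76)&(Wc[...,1]<60)&(Wc[...,1]>-20);print("hatch edge y",np.percentile(Wc[m][:,1],[.5,1,2]))
print(sense()['time_s'])
p,W=cloud("top"); np.savez("pics/top1.npz",p=p,W=W); cv2.imwrite("pics/top1.png",p[:,:,::-1])
E
```

```text
-55 15 70.99130849562688 109
-55 45 70.85720118183049 110
-55 100 71.05653027072161 102
-55 130 70.7497684849425 98
55 15 70.54051570812395 91
55 45 70.58663673121954 80
55 100 70.69506855065032 82
55 130 70.81212584029502 81
bar [[-28.5  66.6  96.8]
 [ -0.6  73.  102.5]
 [ 28.8  80.6 104.4]]
hatch edge y [2.80531407 3.11385333 3.63627765]
38.8167
```

View pics/w7.png

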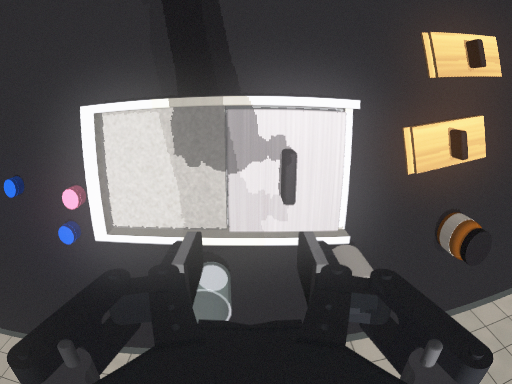

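View pics/top1.png

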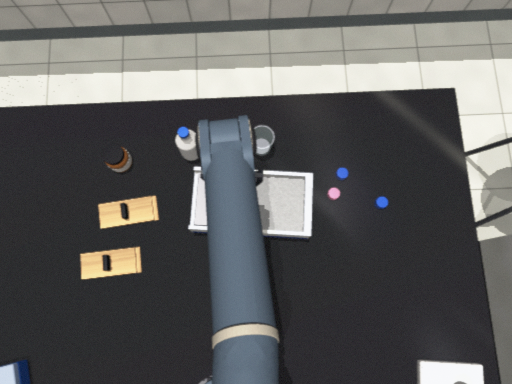

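```bash
cat > boards.py <<'E'
from h import *
def find(W,p,verbose=True):
    out=[]
    m=((W[...,2]>.004)&(W[...,2]<.056)&(W[...,1]>.12)&(W[...,1]<.5)&(W[...,0]>.3)&(W[...,0]<.68))
    k,l,st,ce=cv2.connectedComponentsWithStats(m.astype(np.uint8))
    for i in range(1,k):
        if st[i,4]<1500: continue
        q=W[l==i]; pp=p[l==i].astype(int)
        wood=(pp[:,0]-pp[:,2]>30)
        body=q[wood&(q[:,2]<.02)]*1000
        r=cv2.minAreaRect(body[:,:2].astype(np.float32))
        bx=cv2.boxPoints(r); e=[bx[1]-bx[0],bx[2]-bx[1]]; a=max(e,key=np.linalg.norm)
        if a[1]<0:a=-a
        a=a/np.linalg.norm(a); yaw=np.arctan2(-a[0],a[1])
        g=q[(q[:,2]>.036)]*1000
        g=g[np.linalg.norm(g[:,:2]-r[0],axis=1)<45]
        gr=cv2.minAreaRect(g[:,:2].astype(np.float32))
        c=np.array(r[0])+6*a
        out.append((c,yaw,np.array(gr[0])))
        if verbose: print(st[i],"rect",np.round(r[0],1),np.round(r[1],1),"yaw",yaw.round(4),"grip pred",c.round(1),"bar",np.round(gr[0],1),np.round(gr[1],1),gr[2], "topz",np.percentile(g[:,2],90))
    return out
E
python3 - <<'E'
from boards import *
R=Rdown(0)
movep(np.array([.50,.25,.30]),R); sleep(.2); p,W=wcloud("w8"); print(sense()['time_s'],sense()['joint_pos'].round(2)); find(W,p)
E
```

```text
40.3083 [-0.16  0.28 -0.47  1.74  0.14  1.16  0.9 ]
[ 240   81  123   58 6253] rect [427.2 320.9] [ 73.9 170.1] yaw 0.0788 grip pred [426.8 326.9] bar [426.5 326.8] [43.9 15.2] 4.2652692794799805 topz 45.717745202721616
[ 206  180  119   60 5461] rect [574.4 272.2] [ 73.5 170. ] yaw 0.1187 grip pred [573.7 278.2] bar [573.2 278.1] [43.6 14.2] 7.2238240242004395 topz 45.4337593744198
```

View pics/w8.png

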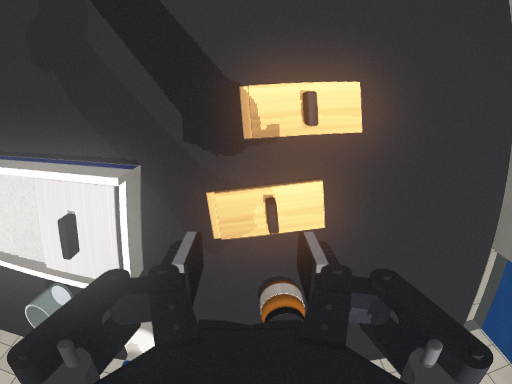

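```bash
cat >> boards.py <<'E'
def pick(c,yaw,above=.15):
    R=Rdown(yaw); P=np.array([c[0],c[1],0])/1000
    command_gripper(.05,80)
    movep(P+[0,0,above],R)
    move_l(P+[0,0,.065],R,feed=.15)
    f=move_l(P+[0,0,.0395],R,feed=.04,until_force=6); s=sense(); print("touch",f,s['position'].round(4))
    command_gripper(0.,90); s=sense(); h=s['position'][2]*1000; print("gap",s['finger_gap'],"h",h.round(2),s['time_s'],s['wrist_force'].round(1))
    move_l(P+[0,0,.2],R,feed=.15); s=sense(); print("gap",s['finger_gap'],s['wrist_force'].round(1))
    return h
def tcp(x,yt,zt,th,h):
    return C(x,yt+90.5*np.cos(th)-h*np.sin(th),zt+90.5*np.sin(th)+h*np.cos(th)),Rdown(YAW,th)
def rep(x,h,th,msg=""):
    s=sense(); q=toC(s['position']); print(msg,"x",q[0].round(1),"tip y,z",(q[1]-90.5*np.cos(th)+h*np.sin(th)).round(1),(q[2]-90.5*np.sin(th)-h*np.cos(th)).round(1),"gap",s['finger_gap'].round(4),"F",s['wrist_force'].round(1),"t",s['time_s']); return s
E
python3 - <<'E'
from boards import *
h=pick((573.5,278.2),.1187)
th=.15
movep(*tcp(39.3,-148,140,th,h)); rep(39.3,h,th)
move_l(*tcp(39.3,-148,100,th,h),feed=.12); sleep(.2); rep(39.3,h,th)
p,W=wcloud("w9")
E
```

```text
touch False [0.5736 0.2783 0.0395]
gap 0.012705965674909128 h 39.98 43.1583 [-1.2 -0.1  3.6]
gap 0.012594779647791004 [-0.8 -0.1 -2. ]Traceback (most recent call last):
  File "<stdin>", line 4, in <module>
  File "boards.py", line 34, in rep
    s=sense(); q=toC(s['position']); print(msg,"x",q[0].round(1),"tip y,z",(q[1]-90.5*np.cos(th)+h*np.sin(th)).round(1),(q[2]-90.5*np.sin(th)-h*np.cos(th)).round(1),"gap",s['finger_gap'].round(4),"F",s['wrist_force'].round(1),"t",s['time_s']); return s
                                                                                                                                                                           ^^^^^^^^^^^^^^^^^^^^^
AttributeError: 'float' object has no attribute 'round'
```

```bash
sed -i "s/s\['finger_gap'\].round(4)/round(float(s['finger_gap']),4)/" boards.py
python3 - <<'E'
from boards import *
h=39.9;th=.15
rep(39.3,h,th)
move_l(*tcp(39.3,-148,92,th,h),feed=.12); sleep(.2); rep(39.3,h,th)
p,W=wcloud("w9")
E
```

```text
x 39.5 tip y,z -145.5 140.3 gap 0.0124 F [ 0.  -0.5 -1.5] t 45.95
 x 40.0 tip y,z -148.0 93.1 gap 0.0123 F [ 0.5  0.6 -2.3] t 46.7
```

View pics/w9.png

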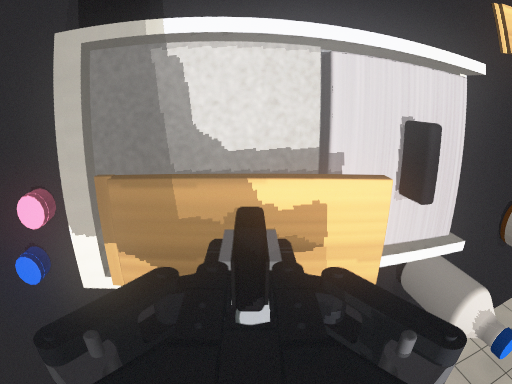

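```bash
cat >> boards.py <<'E'
def heldcheck(name,x):
    z=np.load(f"pics/{name}.npz"); W=toC(z['W']); p=z['p'].astype(int)
    m=(p[...,0]-p[...,2]>30)&(abs(W[...,0]-x)<60)&(W[...,2]>62)&(W[...,2]<140)&(W[...,1]>-190)&(W[...,1]<60)
    q=W[m]; 
    if len(q)<50: print("none"); return
    A=np.c_[q[:,:2],np.ones(len(q))]
    for _ in range(3):
        k=np.linalg.lstsq(A,q[:,2],rcond=None)[0]; r=A@k-q[:,2]; g=abs(r)<4; A,q=A[g],q[g]
    print("plane slopes x,y",k[:2].round(3),"x",np.percentile(q[:,0],[.5,99.5]).round(1),"y",np.percentile(q[:,1],[.3,99.7]).round(1))
    for lo,hi in [(-140,-100),(-100,-60),(-60,-20)]:
        t=q[(q[:,1]>lo)&(q[:,1]<hi)]; print(lo,np.percentile(t[:,0],[1,99]).round(1),len(t))
E
python3 - <<'E'
from boards import *
heldcheck("w9",39); print(toC(sense()['position']), toC(sense()['position']+0), Rdown(YAW,.15).T@sense()['tcp_rot'])
E
```

```text
plane slopes x,y [0.005 0.152] x [ 3.5 64.8] y [-138.    15.7]
-140 [ 3.6 64.5] 6112
-100 [ 3.7 57.7] 4920
-60 [ 3.7 58.4] 5208
[ 39.83754981 -64.48805465 145.91809624] [ 39.83754981 -64.48805465 145.91809624] [[ 9.99998640e-01  1.62475562e-03  2.81423893e-04]
 [-1.62481630e-03  9.99998657e-01  2.15544038e-04]
 [-2.81073309e-04 -2.16001007e-04  9.99999937e-01]]
```

```bash
python3 - <<'E'
from boards import *
h=39.9;th=.15;x=38.7
move_l(*tcp(x,-148,75,th,h),feed=.08); rep(x,h,th)
f=move_l(*tcp(x,-148,54,th,h),feed=.02,until_force=3); print(f); s=rep(x,h,th,"deck")
E
```

```text
x 38.0 tip y,z -148.0 73.9 gap 0.0126 F [ 0.5 -0.2 -1.7] t 47.1167
True
deck x 38.6 tip y,z -147.8 57.5 gap 0.0126 F [-0.2  0.4  4.8] t 47.9333
```

```bash
python3 - <<'E'
from boards import *
h=39.9;th=.15;x=38.7
move_l(*tcp(x,-150,59.8,th,h),feed=.03); sleep(.2); rep(x,h,th)
f=move_l(*tcp(x,-172,59.8,th,h),feed=.03,until_force=5); print(f); s=rep(x,h,th,"in")
E
```

```text
x 38.3 tip y,z -150.0 59.3 gap 0.0125 F [-0.1 -0.6 -1.9] t 48.425
True
in x 38.0 tip y,z -169.9 59.2 gap 0.0127 F [-0.1  0.8 -1.5] t 49.1
```

```bash
python3 - <<'E'
from boards import *
h=39.9;x=38.7
for th,zt in [(.15,58.2),(.12,58.2),(.09,58.2),(.06,58.2),(.03,58.2),(.01,58.2),(0,58.2)]:
    yt=-160-(12*np.cos(th)-12*np.sin(th))+.6
    f=move_l(*tcp(x,yt,zt,th,h),feed=.03,until_force=12); s=rep(x,h,th,f"{th} {f}")
    if f: break
p,W=wcloud("w10")
E
```

```text
0.15 False x 38.5 tip y,z -169.6 58.0 gap 0.0127 F [ 0.2 -0.4 -1.2] t 49.35
0.12 False x 38.6 tip y,z -169.3 58.0 gap 0.0132 F [ 0.1  0.1 -1.7] t 49.6
0.09 False x 38.6 tip y,z -170.5 58.1 gap 0.0123 F [ 0.3 -0.8 -2. ] t 49.85
0.06 False x 38.7 tip y,z -171.0 58.2 gap 0.0128 F [ 0.3  3.7 -0.6] t 50.1
0.03 False x 38.7 tip y,z -171.4 58.2 gap 0.0128 F [0.5 3.8 0.1] t 50.35
0.01 False x 38.7 tip y,z -171.6 58.2 gap 0.0127 F [ 0.1  2.8 -1.1] t 50.6
0 False x 38.7 tip y,z -171.7 58.2 gap 0.0124 F [-1.   2.9 -1.5] t 50.85
```

View pics/w10.png

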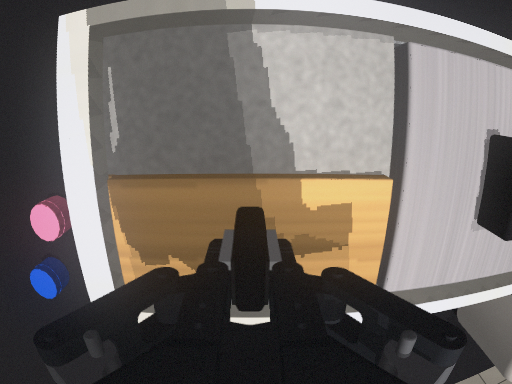

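```bash
python3 - <<'E'
from boards import *
h=39.9;x=38.7
f=move_l(*tcp(x,-171.6,55.5,0,h),feed=.02,until_force=5); rep(x,h,0,f)
command_gripper(.035); s=sense(); P=s['position']
move_l(P+np.array([0,0,.1]),feed=.2)
movep(np.array([.50,.25,.30]),Rdown(0)); sleep(.2); p,W=wcloud("w11"); print(sense()['time_s']); find(W,p)
Wc=toC(W)
for xx in (10,25,55,68):
  for yy in (-150,-120,-40,-15):
    m=(abs(Wc[...,0]-xx)<5)&(abs(Wc[...,1]-yy)<6); print(xx,yy,np.median(Wc[...,2][m]).round(1),m.sum(),end="; ")
E
```

```text
True x 38.7 tip y,z -171.6 58.1 gap 0.0123 F [-0.8 -0.8  3.5] t 51.1083
53.9667
[ 240   82  122   57 6258] rect [427.  320.8] [ 73.7 169.8] yaw 0.0743 grip pred [426.5 326.8] bar [426.6 326.7] [45.3 15.2] 4.285592079162598 topz 45.689615489295825
10 -150 nan 0; 10 -120 nan 0; 10 -40 70.3 27; 10 -15 70.0 29; 25 -150 nan 0; 25 -120 nan 0; 25 -40 70.5 25; 25 -15 70.3 32; 55 -150 nan 0; 55 -120 nan 0; 55 -40 70.4 26; 55 -15 70.6 27; 68 -150 nan 0; 68 -120 nan 0; 68 -40 70.3 24; 68 -15 70.3 26;
  return _methods._mean(a, axis=axis, dtype=dtype,
  ret = ret.dtype.type(ret / rcount)
```

View pics/w11.png

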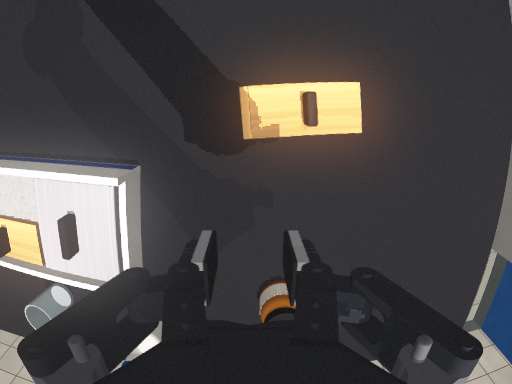

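```bash
python3 - <<'E'
from boards import *
h=pick((426.6,326.8),.0765)
th=.15;x=-38.8
movep(*tcp(x,-148,140,th,h)); rep(x,h,th)
move_l(*tcp(x,-148,98,th,h),feed=.12); sleep(.3); rep(x,h,th)
p,W=wcloud("w12"); heldcheck("w12",-39)
E
```

```text
touch False [0.4266 0.3269 0.0395]
gap 0.01272054273242126 h 39.95 56.95 [-1.3 -1.5  3.8]
gap 0.012624368380967303 [ 0.7  0.1 -2.8]
 x -38.6 tip y,z -146.1 140.1 gap 0.0124 F [-0.   0.7 -2.7] t 59.9083
 x -38.4 tip y,z -148.1 98.7 gap 0.0128 F [-0.6 -1.4 -2.1] t 60.7083
plane slopes x,y [0.005 0.152] x [-75.  -13.7] y [-138.1   15.6]
-140 [-75.  -14.2] 6139
-100 [-74.9 -20.9] 4937
-60 [-74.9 -20.1] 5243
```

View pics/w12.png

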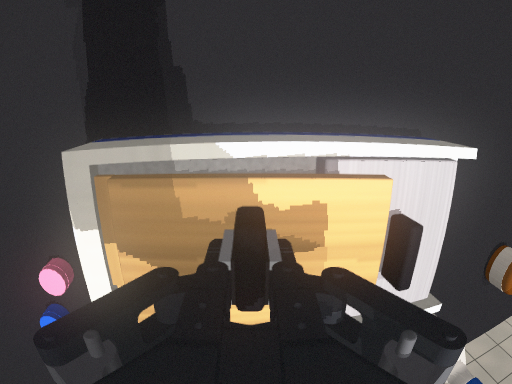

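```bash
python3 - <<'E'
from boards import *
h=39.9;th=.15;x=-38.8
move_l(*tcp(x,-148,75,th,h),feed=.08); rep(x,h,th)
f=move_l(*tcp(x,-148,54,th,h),feed=.02,until_force=3); s=rep(x,h,th,f"deck {f}")
move_l(*tcp(x,-150,59.8,th,h),feed=.03); sleep(.2); rep(x,h,th)
f=move_l(*tcp(x,-172,59.8,th,h),feed=.03,until_force=5); s=rep(x,h,th,f"in {f}")
q=toC(s['position']); tip=q[1]-90.5*np.cos(th)+h*np.sin(th)
if tip<-168.5:
  for th,zt in [(.15,58.2),(.12,58.2),(.09,58.2),(.06,58.2),(.03,58.2),(.01,58.2),(0,58.2)]:
    yt=-160-(12*np.cos(th)-12*np.sin(th))+.6
    f=move_l(*tcp(x,yt,zt,th,h),feed=.03,until_force=12); s=rep(x,h,th,f"{th} {f}")
    if f: break
p,W=wcloud("w13")
E
```

```text
x -39.3 tip y,z -147.9 74.2 gap 0.0126 F [ 0.2 -0.2 -2.2] t 61.2
deck True x -38.9 tip y,z -147.8 57.4 gap 0.0127 F [-0.3  0.7  4.9] t 62.0167
 x -39.2 tip y,z -150.0 59.4 gap 0.0127 F [-0.1  0.  -2.3] t 62.5
in True x -39.4 tip y,z -169.9 59.2 gap 0.0126 F [ 0.4  0.2 -2.4] t 63.1583
0.15 False x -38.9 tip y,z -169.7 58.0 gap 0.0121 F [ 0.1 -0.3 -1.3] t 63.4083
0.12 False x -38.9 tip y,z -169.4 58.1 gap 0.0124 F [-0.3 -0.3 -1.4] t 63.6583
0.09 False x -38.9 tip y,z -170.5 58.1 gap 0.0126 F [ 0.3 -0.1 -1.9] t 63.9083
0.06 False x -38.9 tip y,z -171.1 58.2 gap 0.0124 F [ 0.2  4.3 -0.6] t 64.1583
0.03 False x -38.8 tip y,z -171.4 58.2 gap 0.0128 F [ 0.8  3.8 -1.9] t 64.4083
0.01 False x -38.8 tip y,z -171.7 58.2 gap 0.0128 F [ 1.2  2.1 -1.7] t 64.6583
0 False x -38.8 tip y,z -171.7 58.1 gap 0.013 F [ 0.3  2.2 -2.3] t 64.9083
```

View pics/w13.png

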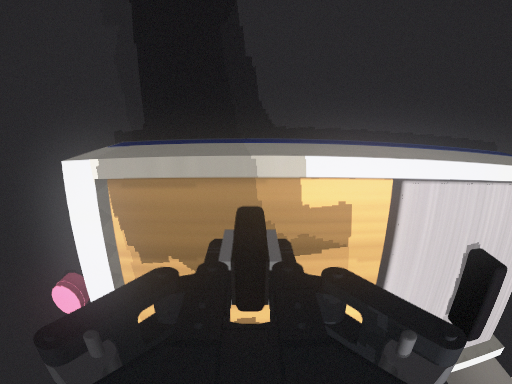

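```bash
python3 - <<'E'
from boards import *
import warnings; warnings.simplefilter("ignore")
h=39.9;x=-38.8
f=move_l(*tcp(x,-171.6,55.5,0,h),feed=.02,until_force=5); rep(x,h,0,f)
command_gripper(.035); s=sense(); P=s['position']
move_l(P+np.array([0,0,.1]),feed=.2)
movep(C(0,0,360),Rdown(YAW)); sleep(.3); p,W=wcloud("w14"); Wc=toC(W)
def grid(xs,ys):
  for xx in xs:
    print(xx,[float(np.median(Wc[...,2][(abs(Wc[...,0]-xx)<5)&(abs(Wc[...,1]-yy)<5)]).round(1)) for yy in ys])
grid((-68,-39,-10,10,39,68),(-153,-130,-110,-50,-30,-10)); print("hatch"); grid((-60,-40,40,60),(15,45,100,130))
pi=p.astype(int); wood=(pi[...,0]-pi[...,2]>30)&(abs(Wc[...,0])<82)&(Wc[...,2]>62)&(Wc[...,2]<78)
for sgn in (-1,1):
    q=Wc[wood&(sgn*Wc[...,0]>0)]; print(np.percentile(q,[.5,99.5],axis=0).round(1))
b=(Wc[...,2]>95)&(abs(Wc[...,0])<50)&(abs(Wc[...,1]-74)<30); print("bar",np.percentile(Wc[b],[1,50,99],axis=0).round(1))
print(sense()['time_s'],sense()['wrist_force'])
E
```

```text
True x -38.8 tip y,z -171.7 58.1 gap 0.0125 F [-1.  -0.3  3.5] t 65.1667
-68 [70.7, 70.7, 70.6, 70.8, 71.1, 70.9]
-39 [70.5, 70.7, 70.5, 70.9, 70.6, 70.5]
-10 [70.5, 70.8, 70.6, 415.5, 424.0, 419.6]
10 [70.7, 70.6, 70.9, 401.4, 70.9, 71.1]
39 [70.7, 70.5, 70.9, 70.5, 71.0, 70.9]
68 [70.6, 70.7, 70.4, 70.4, 70.9, 70.8]
hatch
-60 [70.7, 70.8, 71.2, 70.8]
-40 [70.5, 71.1, 70.8, 70.5]
40 [71.0, 71.0, 70.8, 71.3]
60 [70.8, 70.5, 70.8, 70.8]
[[ -74.9 -159.8   68.6]
 [  -2.8   -3.7   73. ]]
[[   1.8 -159.9   63.1]
 [  74.1   -3.9   73. ]]
bar [[-20.6  44.1 100.9]
 [-11.2  50.5 420. ]
 [ 21.3  77.8 437.1]]
67.275 [ 0.11530224 -0.27578279  0.18208029]
```

View pics/w14.png

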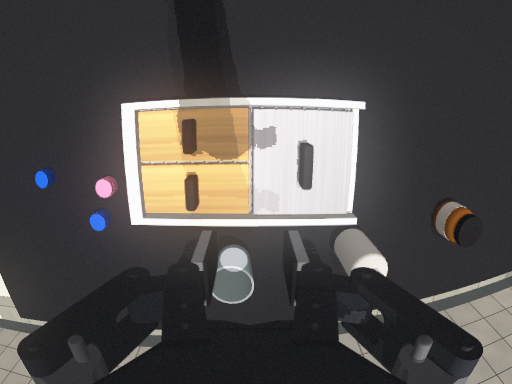

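```bash
python3 -c "
from rig import *
print(finish_job())"
```

```text
the job is handed in; nothing more can be done
None
```

I carried out the whole task and handed it in at about 67 s of robot time. `finish_job()` gives no verdict, so the result rests on my own checks.

- **Hatch opened:** I lifted it about 13 mm, keeping the grip at about z = 100 in the chest frame against the limit of 119. I slid it to y ≈ -83.
- **Tins:** Only two white tins were present. I placed them in the bays at y = 73.5 and 116.5. Both touched down at floor height, and the wrist camera showed both tops at about z = 36.7 (36 expected), so they stand flat.
- **Hatch closed:** I slid it back and let it down into its seat. The top measured 70.5 to 71.3 mm across its surface, against 70 expected.
- **Boards:** Each tongue went in at a 0.15 rad tilt to y ≈ -170, then home to about -172 as I lowered the board. Final heights were 70.4 to 71.1 mm across both boards, against 70 expected. Their back edges are at y ≈ -3.8.
- **Look-alikes and other objects:** I left the pink and blue look-alikes, the bottle, the beaker and the jar alone.

**Failed reading:** In the last picture the hatch-bar check and four of the board height points landed on the gripper itself, so I discarded them. The other heights, including the four-corner checks of the hatch, all agreed. The gripper was open and well clear at hand-in.

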